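# Blank off the buffer tank's cam coupler

## Robot

A 6-joint arm with a two-finger parallel gripper is mounted at the origin on the work surface. World frame = base frame: x ahead of the robot, y to its left, z up, the work surface at z = 0. Lengths are in m, angles in rad, forces in N, time in s.
With the tool pointing down it reaches from about 0.375 to 0.975 m from the base axis. Payload 3.8 kg.
Tool frame: the origin (TCP) lies at the very end of the fingers, on their centre line; the grasp point (between the pads) lies 19 mm behind it; z points along the fingers, y is the direction in which the jaws open and shut (so a half turn about z gives the same grasp; the last joint's range is limited). The gripper opens to 85 mm and grips with 20 to 120 N. Pads are 22 mm wide; open, the fingers measure 114 mm over their backs; the gripper's body (76 mm by 85 mm) begins 54 mm behind the grasp point. The pads swing forward as they close: fully open they stand 13 mm farther back than shut.
Start: joints at [1.201, 0.264, 1.604, -0, 1.274, -0.037], TCP at [0.221, 0.638, 0.231] pointing down, gripper open.
Joint ranges: [-2.63, 2.63], [-0.94, 2.18], [0.31, 2.57], [-1.31, 4.45], [0, 2.66], [-2.55, 2.55]. Speed limits (rad/s): [2.57, 2.57, 3.14, 3.14, 3.14, 3.14].

## Interface

Orientations are given as a rotation vector (axis times angle).
In Python, from workcell import bot, viewer gives the robot as it stands.
- The arm moves only by the tool jog_arm, never from a script. Its argument "motion" is a list of rows, each an object of numbers: "dx", "dy", "dz": the shift along the world's x, y, z in cm; "turn": the turn about the world's z in rad. A call has 1 to 12 rows; each row shifts and turns the commanded pose from where the row before left it; what a row does not reach is not made up. A row lasts 1/12 s, in which the tool goes at most 41.7 mm and 7.16 degrees, less where a joint would pass 70% of its speed; a pose out of reach is approached as far as the arm can. A call is refused whole if a number of a shift passes 4.17 or a number of a turn 0.125, either way. A call with a gripper value outside its range is refused whole. "fingers" is the finger opening in cm, from 0 to 8.54, set as the call begins (left out, the last holds). The fingers move at their own pace and stop on an object; "grip_force" is the grip in N (left out, the last holds). Time passes only in rows, so rows that do not move let the fingers close. It gives the time, the measured TCP pose, the force and the opening at its end, in the units of the state.
- bot.read_state(): the state, without advancing time (a new reading comes with each control period).
- viewer.read_camera(name): name is "scene" or "top" or "wrist"; returns (picture, depth): 384x512x3 uint8, red, green, blue; 384x512 float32, m along the optical axis (not along the pixel's ray), 0 where there is no reading.
- viewer.camera_info(name): a dict with "vertical_fov" (degrees; the focal length in pixels is half the picture's height over the tangent of half this angle, whatever the lens; pixels are square), "cx", "cy" (the principal point, pixels), "dist" ([k1, k2, p1, p2, k3] as OpenCV has them; the pictures are not rectified), "R" (3x3) and "t" (3): a world point X has camera coordinates R X + t. Camera axes: x right, y down, z forward; pixel columns grow to the right and rows downward; lengths in m; the calibration is good to about 2 mm. A picture is of the moment at which its call begins: read the wrist's pose just before it. camera_info takes no time and is no camera call; for the wrist camera it gives the pose at the moment of the call.
- bot.finish_job(): hands the job in, once; it reports no verdict.
The state is a dict: "time": time; "q": joint angles; "joint_vel": joint speeds; "joint_torque": joint torques, N m; "tool_pos": TCP position; "tcp_rot": TCP orientation; "wrist_force": force on the tool from outside, world axes, zero at the start; "torque": the same for the moment, N m; "width": opening from 0.0 (shut) to 1.0 (fully open).
Only numpy, scipy, OpenCV 4.12 (cv2) and the standard library are available. Lean on these libraries where they do the work, as an engineer would, in place of code of your own. Each camera call takes 0.05 s, during which the arm holds its last target. There are 200 camera calls.

## Task

Close the buffer tank's upright cam coupler for the night: stand the grooved steel adapter (blue top) in the coupler's mouth and press it gently but fully home onto the gasket, down past the stiff sliding ring inside, with both arms still up. Then swing the two blue cam arms down together, pressing on both at once and without forcing them, until both are fully down and the adapter is locked; let go of everything. Leave the orange plug and everything else on the bench alone.

Things in the scene. Friction and masses are not known exactly. Their poses are not given: they have to be found in the camera images.
- tank: Fixed stainless tank 160 (x) x 180 (y) x 50 mm high; origin under its centre, on the upright axis of the steel coupler on its top. Two blue cam arms, on the tank's +y and -y sides. The coupler is on a firm riser set 0 to 36 mm above its lowest setting: NOT measured, feel for it; it adds to all coupler heights. A small cap 72 mm high stands on the tank 58 mm from the axis, on its +x side.
- rim_low (a point): Centre of the coupler's mouth, at its rim, for the LOWEST riser setting (117 mm above the tank's origin; the real rim is 0 to 36 mm higher). The mouth is a funnel, 43 to 36 mm across over its upper 5 mm; below it a bore 36 mm across. The coupler is 54 mm across outside at the rim, 63 mm along y at the pivots.
- seat_low (a point): Top of the red gasket in the bore, for the LOWEST riser setting (81 mm above the tank's origin; really 0 to 36 mm higher). A stiff black sliding ring meets the adapter 9 mm before home and takes a steady 8 to 10 N to push down; then comes the gasket, a spring of 4.5 N/mm, solid after 6 mm. 15 to 22 N of push says home; over 35 N is ramming. Let go, the adapter stays down.
- pivot_left_low (a point): Pivot of the arm on the tank's +y side, for the LOWEST riser setting: 24 mm from the coupler's axis, 106 mm above the tank's origin; really 0 to 36 mm higher. Pivot axis parallel to the tank's x. The straight arm is 16 mm wide, 6 mm thick and reaches 61 mm from the pivot.
- pivot_right_low (a point): The same for the arm on the tank's -y side. Pressed straight down from above, 15 to 35 mm out from its pivot, an arm swings all the way: so two open fingers 70 mm or more apart, one each side of the adapter, press both arms at once. Closing takes roughly 10 to 25 N on the two together; over 40 N is forcing.
- cam_left (a joint): Arm on the tank's +y side, rad. 0: raised, out and 45 degrees above level. 1.396: fully down on its stop, out and 35 degrees below level. It stays where it is left (friction 0.12 N m). Over the last 0.4 rad its cam enters the groove and draws the adapter 3 mm down into the gasket; if the adapter is not home the arm jams between 0.9 and 1.2.
- cam_right (a joint): The same arm on the tank's -y side, rad; same values and sense (0 raised, 1.396 fully down).
- adapter_mid (a point): Centre of the loose grooved adapter, half-way up (35 mm above its foot); z up its axis. Steel with a blue top. 34 mm across, 69 mm high, about 0.2 kg, chamfered foot, deep groove from 7 to 28 mm above the foot. It stands groove end down and goes in that way, any yaw.
- adapter: The same adapter; origin at the centre of its foot, z up its axis. Hold it by its upper 28 mm, best with the fingers at its tank-x sides, clear of the cam arms. Pushed home its foot is on the gasket; locked, 78 mm above the tank's origin plus the riser setting, and its top 147 mm plus the riser setting.
- plug_mid (a point): Centre of the orange plug with a white top, half-way up: smooth, without a groove, 34 mm across, 69 mm high. To be left alone; it may change places with the adapter.
- tipbox: Frosted box 88 x 124 x 71 mm with a blue tip rack, loose; origin under its centre. Leave alone.
- wellrack: Black well rack 90 x 140 x 22 mm, loose; origin under its centre. Leave alone.
- buffer: Glass bottle with blue cap, 70 mm across, 140 mm high, loose. Leave alone.
- ethanol: White bottle with red cap, 60 mm across, 120 mm high, loose. Leave alone.
- scrapbin: Frosted open box 100 x 120 x 60 mm, loose. Leave alone.
- jar: Small jar with yellow cap, 44 mm across, 50 mm high, loose. Leave alone.
There are look-alikes about, which are no part of the job. What is meant by the adapter is not purple or turquoise, and is the smaller of those in its own colour.

How it is judged:
On the way, in this order (a step that is already met when the one before it is completed fails the run):
1. the adapter stands upright in the coupler, pressed in, with both cam arms still up (horizontal distance between adapter_mid and tank below 0.003 m and angle between adapter_mid's own z axis and vertical below 0.07 rad and z of adapter_mid in the frame of tank below 0.154 m and value of joint each of cam_left, cam_right below 0.5 rad), for 0.2 s.
2. both cam arms are swung fully down on the adapter (horizontal distance between adapter_mid and tank below 0.003 m and angle between adapter_mid's own z axis and vertical below 0.07 rad and value of joint each of cam_left, cam_right above 1.25 rad), for 0.2 s.
At the end, for the whole second after the job is handed in: The adapter is at rest, upright (4 degrees) in the coupler within 3 mm of its axis, its centre less than 153 mm above the tank's origin, clamped (more than 5 N of contact with the coupler, more than its weight), and both cam arms stay fully down (1.24 rad or more of 1.396) (horizontal distance between adapter_mid and tank below 0.003 m and angle between adapter_mid's own z axis and vertical below 0.07 rad and z of adapter_mid in the frame of tank below 0.153 m and value of joint each of cam_left, cam_right above 1.24 rad and contact force between adapter and tank above 5 N and linear speed of adapter below 0.02 m/s); the robot touches nothing.
It fails at once if the adapter is rammed: more than 38 N of contact between adapter and coupler while an arm is still up (contact force between adapter and tank above 38 N and value of joint any of cam_left, cam_right below 0.6 rad).
It fails at once if the cam arms or the coupler are forced: the fingers press on them with more than 42 N in all (contact force between the fingers and tank above 42 N).
It fails at once if one cam arm is driven down alone while the other is still up ((value of joint cam_left above 1.05 rad and value of joint cam_right below 0.55 rad) or (value of joint cam_right above 1.05 rad and value of joint cam_left below 0.55 rad)).
It fails at once if something else on the bench is pushed aside or knocked over (distance of any of plug_mid, tipbox, wellrack, buffer, ethanol, scrapbin, jar from where it was at the start of the episode above 0.02 m or angle between plug_mid's own z axis and vertical above 0.4 rad).
It also fails if it takes over 72 s, if anything falls off the work surface, if the arm or the gripper's body presses on something with over 40 N, if the wrist force passes 120 N, or if a joint passes its speed limit or range.

## Working session

There is one attempt and no reset: what is moved stays moved. The work goes in short steps, Python scripts to look and compute and a tool call to move; the robot and the scene stay as the last step left them, time stands still between calls to the robot, and variables do not carry over. Pictures are saved under pics/ and viewed, about 8 in all and at most 12, crops included, and the job is handed in when it is done.

Besides the shell and the picture viewer there is one more tool, called after "Call:" by a JSON object that holds its "method" and its "body", one argument or row to a line. jog_arm: Moves the arm, as the interface text tells. Its arguments: {"type":"object","properties":{"motion":{"type":"array"},"fingers":{"type":"number"},"grip_force":{"type":"number"}},"required":["motion"]}

```bash
mkdir -p pics
cat > h.py <<'E'
import numpy as np, cv2
from workcell import bot, viewer
def K(i):
    f=192/np.tan(np.radians(i["vertical_fov"])/2); return np.array([[f,0,i["cx"]],[0,f,i["cy"]],[0,0,1.]])
def shot(n):
    i=viewer.camera_info(n); p,d=viewer.read_camera(n); np.savez(f"{n}.npz",p=p,d=d,**{k:np.array(i[k]) for k in i})
    return p,d,i
def load(n):
    z=np.load(f"{n}.npz"); return z["p"],z["d"],{k:z[k] for k in z}
def world(i,u,v,d=None,z=None):
    x,y=cv2.undistortPoints(np.array([[[u,v]]],float),K(i),np.array(i["dist"],float))[0,0]
    R=np.array(i["R"]);t=np.array(i["t"]);r=R.T@np.array([x,y,1.]);c=-R.T@t
    s=d if z is None else (z-c[2])/r[2]
    return c+s*r
def pix(i,X):
    return cv2.projectPoints(np.array([X],float),cv2.Rodrigues(np.array(i["R"]))[0],np.array(i["t"],float),K(i),np.array(i["dist"],float))[0][0,0]
def save(n,p,crop=None,s=1):
    if crop: u0,v0,u1,v1=crop; p=p[v0:v1,u0:u1]
    p=cv2.resize(p,None,fx=s,fy=s,interpolation=cv2.INTER_CUBIC); cv2.imwrite(f"pics/{n}.png",p[:,:,::-1])
E
python3 - <<'E'
from h import *
ps=[shot(n)[0] for n in("top","scene")]
cv2.imwrite("pics/a.png",cv2.resize(ps[0],(800,600),interpolation=cv2.INTER_CUBIC)[:,:,::-1])
cv2.imwrite("pics/b.png",cv2.resize(ps[1],(800,600),interpolation=cv2.INTER_CUBIC)[:,:,::-1])
print(bot.read_state())
E
```

```text
{'time': 0.1, 'q': array([ 1.20110553e+00,  2.64665597e-01,  1.60523195e+00,  2.88110728e-05,
        1.27372739e+00, -3.68833520e-02]), 'joint_vel': array([ 7.38234337e-04, -5.19438191e-04, -1.81959618e-03,  9.19823144e-04,
        8.88398931e-04, -4.99689240e-05]), 'joint_torque': array([-4.39614423e-04, -5.16705751e+01, -3.68592060e+01, -9.57191651e-05,
        6.10290430e-03, -1.60578418e-05]), 'tool_pos': array([0.2202626 , 0.63734777, 0.23009774]), 'tcp_rot': array([-0.52030385, -3.09776231,  0.0031174 ]), 'wrist_force': array([ 0.57592408,  0.21334291, -0.22784927]), 'torque': array([0.0609878 , 0.00495831, 0.00766728]), 'width': 1.0005288274139832}
```

View pics/a.png

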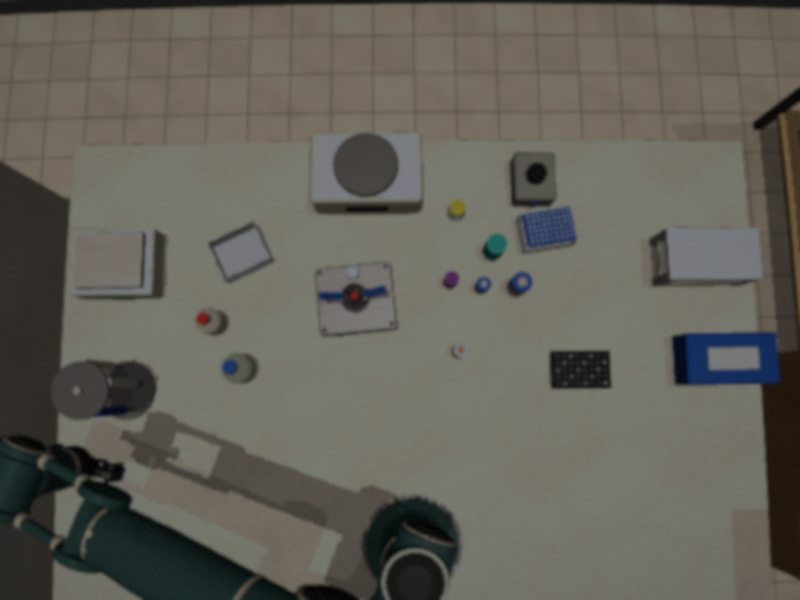

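View pics/b.png

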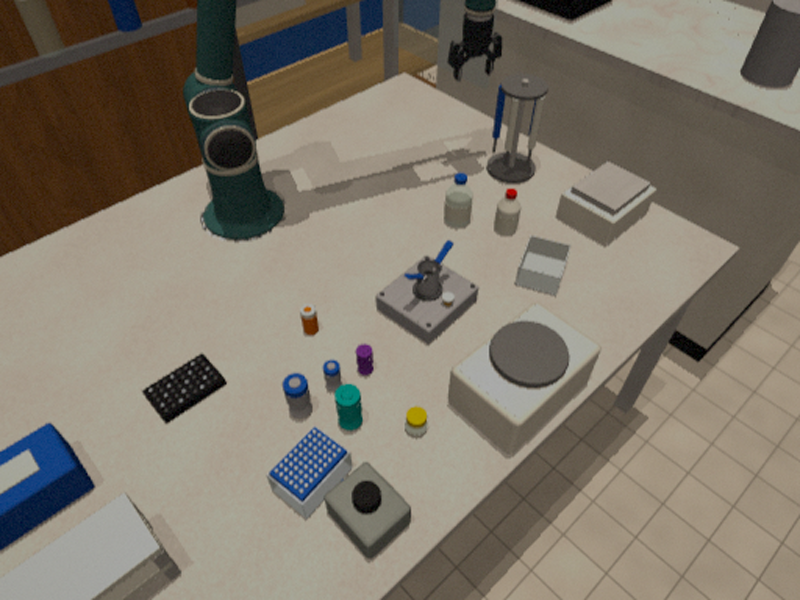

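The top view shows the tank with its coupler at (355,297) and the small blue adapter at (483,285). The larger blue look-alike is at (520,283), the purple one at (451,280) and the plug at (458,351).

Run:
```python
from h import *
p,d,i=load("top"); R=np.array(i["R"]);print("cam",-R.T@i["t"])
s=.64
for n,u,v,z in [("adapter top",483,285,.069),("big blue",520,281,.09),("purple",451,279,.07),("coupler",355,296,.13),("c1",316,265,.05),("c2",390,262,.05),("c3",397,329,.05),("c4",320,335,.05),("cap",352,271,.072),("plug",458,351,.069)]:
    u*=s;v*=s
    print(n,world(i,u,v,z=z).round(4),"depth:",world(i,u,v,d=d[round(v),round(u)]).round(4))
save("c",p,(190,155,350,235),5)
```

```text
cam [0.3628389  0.02444881 1.69589301]
adapter top [ 0.5953 -0.1696  0.069 ] depth: [ 0.5951 -0.1694  0.0708]
big blue [ 0.6009 -0.2524  0.09  ] depth: [ 0.5999 -0.2512  0.0971]
purple [ 0.6098 -0.0956  0.07  ] depth: [ 0.6095 -0.0954  0.0718]
coupler [0.5641 0.123  0.13  ] depth: [0.5698 0.1258 0.0859]
c1 [0.6487 0.2201 0.05  ] depth: [0.6566 0.2255 0.0044]
c2 [0.6544 0.0458 0.05  ] depth: [0.6628 0.0464 0.0027]
c3 [0.4964 0.0305 0.05  ] depth: [ 0.501   0.0307 -0.0067]
c4 [0.4837 0.2094 0.05  ] depth: [ 0.4874  0.2151 -0.0011]
cap [0.63   0.1337 0.072 ] depth: [0.631  0.1341 0.066 ]
plug [ 0.4433 -0.1088  0.069 ] depth: [ 0.4431 -0.1085  0.0719]
```

View pics/c.png

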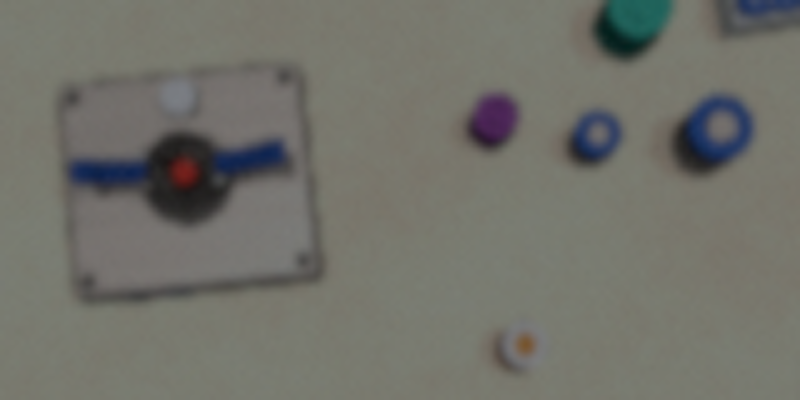

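The adapter is at about (0.595, -0.170) and the tank axis at about (0.571, 0.127) with yaw near 0.07. Moving over the adapter with the jaws along x.

Call:
{"method": "jog_arm", "body": {
  "motion": [
    {"dz":3},
    {"dz":3},
    {"dx":1.5,"dy":-3.3,"turn":-0.05},
    {"dx":1.5,"dy":-3.3,"turn":-0.05},
    {"dx":1.5,"dy":-3.3,"turn":-0.05},
    {"dx":1.5,"dy":-3.3,"turn":-0.05},
    {"dx":1.5,"dy":-3.3,"turn":-0.05},
    {"dx":1.5,"dy":-3.3,"turn":-0.05},
    {"dx":1.5,"dy":-3.3,"turn":-0.05},
    {"dx":1.5,"dy":-3.3,"turn":-0.05},
    {"dx":1.5,"dy":-3.3,"turn":-0.05},
    {"dx":1.5,"dy":-3.3,"turn":-0.05}
  ],
  "fingers": 8.54,
  "grip_force": 50
}}

```text
validation failed for argument at $.mo...
```

Call:
{"method": "jog_arm", "body": {
  "motion": [
    {"dx":0,"dy":0,"dz":3,"turn":0},
    {"dx":0,"dy":0,"dz":3,"turn":0},
    {"dx":1.5,"dy":-3.3,"dz":0,"turn":-0.05},
    {"dx":1.5,"dy":-3.3,"dz":0,"turn":-0.05},
    {"dx":1.5,"dy":-3.3,"dz":0,"turn":-0.05},
    {"dx":1.5,"dy":-3.3,"dz":0,"turn":-0.05},
    {"dx":1.5,"dy":-3.3,"dz":0,"turn":-0.05},
    {"dx":1.5,"dy":-3.3,"dz":0,"turn":-0.05},
    {"dx":1.5,"dy":-3.3,"dz":0,"turn":-0.05},
    {"dx":1.5,"dy":-3.3,"dz":0,"turn":-0.05},
    {"dx":1.5,"dy":-3.3,"dz":0,"turn":-0.05},
    {"dx":1.5,"dy":-3.3,"dz":0,"turn":-0.05}
  ],
  "fingers": 8.54,
  "grip_force": 50
}}

```text
time: 1.1
tool_pos: [0.3706, 0.3061, 0.2908]
tcp_rot: [-1.274, -2.872, 0.001]
wrist_force: [0.9, 0.3, 0.1]
width: 0.997
```

Call:
{"method": "jog_arm", "body": {
  "motion": [
    {"dx":1.5,"dy":-3.3,"dz":0,"turn":-0.05},
    {"dx":1.5,"dy":-3.3,"dz":0,"turn":-0.05},
    {"dx":1.5,"dy":-3.3,"dz":0,"turn":-0.05},
    {"dx":1.5,"dy":-3.3,"dz":0,"turn":-0.05},
    {"dx":1.5,"dy":-3.3,"dz":0,"turn":-0.05},
    {"dx":1.5,"dy":-3.3,"dz":0,"turn":-0.05},
    {"dx":1.5,"dy":-3.3,"dz":0,"turn":-0.05},
    {"dx":1.5,"dy":-3.3,"dz":0,"turn":-0.05},
    {"dx":1.5,"dy":-3.3,"dz":0,"turn":-0.05},
    {"dx":1.5,"dy":-3.3,"dz":0,"turn":-0.05},
    {"dx":1.5,"dy":-3.3,"dz":0,"turn":-0.05},
    {"dx":1.5,"dy":-3.3,"dz":0,"turn":-0.05}
  ]
}}

```text
time: 2.1
tool_pos: [0.5506, -0.0898, 0.2908]
tcp_rot: [-2.066, -2.366, 0.0]
wrist_force: [1.0, -0.0, -0.1]
width: 0.997
```

Call:
{"method": "jog_arm", "body": {
  "motion": [
    {"dx":1.5,"dy":-3.3,"dz":-1,"turn":-0.06},
    {"dx":1.5,"dy":-3.3,"dz":-1,"turn":0},
    {"dx":1,"dy":-1,"dz":-1,"turn":0},
    {"dx":0,"dy":0,"dz":0,"turn":0},
    {"dx":0,"dy":0,"dz":0,"turn":0}
  ]
}}

```text
time: 2.52
tool_pos: [0.5897, -0.1643, 0.2595]
tcp_rot: [-2.132, -2.302, 0.002]
wrist_force: [0.8, 0.2, 0.0]
width: 1.003
```

Run:
```python
from h import *
p,d,i=shot("wrist"); save("d",p,s=1.5)
print(pix(i,[.595,-.17,.069]))
```

```text
[261.23959864 170.12612749]
```

View pics/d.png

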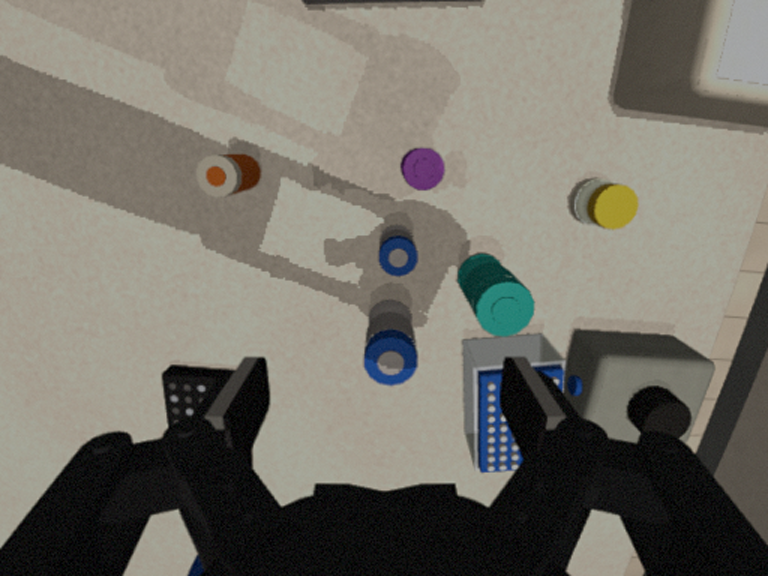

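The wrist view shows the adapter's blue ring centred at (398,256), with the teal look-alike to its right at (505,308) and the larger blue one below at (390,357).

Run:
```python
from h import *
p,d,i=load("wrist")
for n,u,v in [("ad",398,256),("teal",505,308),("tealfoot",482,267),("big",390,357),("purple",424,168)]:
    u/=1.5;v/=1.5; print(n,world(i,u,v,d=d[round(v),round(u)]).round(4), world(i,u,v,z=.069).round(4))
hsv=cv2.cvtColor(p,cv2.COLOR_RGB2HSV)
m=cv2.inRange(hsv,(105,90,60),(125,255,255)); m[:150]=0;m[190:]=0;m[:,:240]=0;m[:,290:]=0
(c,r,a)=cv2.minAreaRect(cv2.findNonZero(m));print(c,r,world(i,*c,z=.069))
```

```text
ad [ 0.6002 -0.1698  0.0711] [ 0.6003 -0.1703  0.069 ]
teal [ 0.6883 -0.1984  0.1006] [ 0.6992 -0.2102  0.069 ]
tealfoot [ 0.678  -0.1793  0.0504] [ 0.673  -0.1743  0.069 ]
big [ 0.5997 -0.2504  0.099 ] [ 0.6013 -0.2667  0.069 ]
purple [ 0.6146 -0.0965  0.07  ] [ 0.6147 -0.0966  0.069 ]
(265.0, 170.5) (25.0, 24.0) [ 0.59981589 -0.17011517  0.069     ]
```

Call:
{"method": "jog_arm", "body": {
  "motion": [
    {"dx":0.95,"dy":-0.55,"dz":0,"turn":0},
    {"dx":0,"dy":0,"dz":-3.5,"turn":0},
    {"dx":0,"dy":0,"dz":-3.5,"turn":0},
    {"dx":0,"dy":0,"dz":-3.5,"turn":0},
    {"dx":0,"dy":0,"dz":-3.5,"turn":0},
    {"dx":0,"dy":0,"dz":-2,"turn":0},
    {"dx":0,"dy":0,"dz":0,"turn":0},
    {"dx":0,"dy":0,"dz":0,"turn":0}
  ],
  "fingers": 6
}}

```text
time: 3.23
tool_pos: [0.5997, -0.1685, 0.101]
tcp_rot: [-2.131, -2.307, 0.001]
wrist_force: [-0.7, -1.3, 1.2]
width: 0.704
```

Run:
```python
from h import *
p,d,i=shot("wrist"); save("e",p,s=1.5)
```

```text
(no output)
```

View pics/e.png

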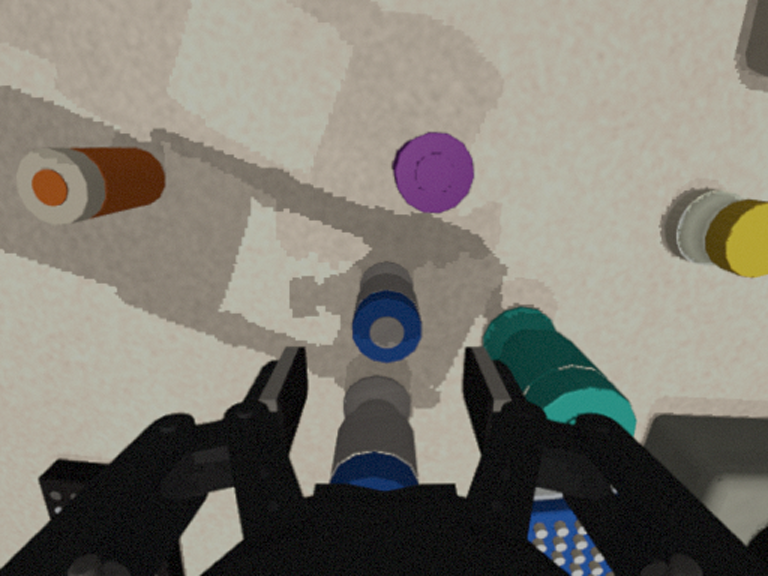

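The adapter's ring at (387,326) is centred between the pads, and the teal part is clear of the right finger. Descending and gripping.

Call:
{"method": "jog_arm", "body": {
  "motion": [
    {"dx":0,"dy":-0.15,"dz":-2,"turn":0},
    {"dx":0,"dy":0,"dz":-2,"turn":0},
    {"dx":0,"dy":0,"dz":-2.1,"turn":0},
    {"dx":0,"dy":0,"dz":0,"turn":0}
  ]
}}

```text
time: 3.62
tool_pos: [0.5995, -0.1706, 0.0395]
tcp_rot: [-2.132, -2.306, 0.001]
wrist_force: [-0.7, -0.2, -0.8]
width: 0.7
```

Call:
{"method": "jog_arm", "body": {
  "motion": [
    {"dx":0,"dy":0,"dz":0,"turn":0},
    {"dx":0,"dy":0,"dz":0,"turn":0},
    {"dx":0,"dy":0,"dz":0,"turn":0},
    {"dx":0,"dy":0,"dz":0,"turn":0},
    {"dx":0,"dy":0,"dz":0,"turn":0},
    {"dx":0,"dy":0,"dz":0,"turn":0},
    {"dx":0,"dy":0,"dz":0,"turn":0},
    {"dx":0,"dy":0,"dz":0,"turn":0}
  ],
  "fingers": 0,
  "grip_force": 70
}}

```text
time: 4.28
tool_pos: [0.6022, -0.1717, 0.0435]
tcp_rot: [2.13, 2.303, 0.003]
wrist_force: [-1.6, 1.0, 6.6]
width: 0.378
```

Call:
{"method": "jog_arm", "body": {
  "motion": [
    {"dx":0,"dy":0,"dz":3,"turn":0},
    {"dx":0,"dy":0,"dz":4,"turn":0},
    {"dx":0,"dy":0,"dz":4,"turn":0},
    {"dx":0,"dy":0,"dz":4,"turn":0},
    {"dx":0,"dy":0,"dz":4,"turn":0},
    {"dx":0,"dy":0,"dz":4,"turn":0},
    {"dx":0,"dy":0,"dz":3,"turn":0},
    {"dx":0,"dy":0,"dz":0,"turn":0}
  ]
}}

```text
time: 4.95
tool_pos: [0.6039, -0.1723, 0.3113]
tcp_rot: [2.123, 2.295, 0.011]
wrist_force: [1.5, -0.7, -0.6]
width: 0.377
```

Call:
{"method": "jog_arm", "body": {
  "motion": [
    {"dx":-0.5,"dy":3,"dz":0,"turn":0},
    {"dx":-0.5,"dy":3.5,"dz":0,"turn":0},
    {"dx":-0.5,"dy":3.5,"dz":0,"turn":0},
    {"dx":-0.5,"dy":3.5,"dz":0,"turn":0},
    {"dx":-0.5,"dy":3.5,"dz":0,"turn":0},
    {"dx":-0.5,"dy":3,"dz":0,"turn":0},
    {"dx":0,"dy":0,"dz":0,"turn":0},
    {"dx":0,"dy":0,"dz":0,"turn":0},
    {"dx":0,"dy":0,"dz":0,"turn":0},
    {"dx":0,"dy":0,"dz":0,"turn":0}
  ]
}}

```text
time: 5.78
tool_pos: [0.57, 0.0281, 0.3001]
tcp_rot: [2.134, 2.305, -0.001]
wrist_force: [0.7, -0.6, -2.3]
width: 0.378
```

Run:
```python
from h import *
s=bot.read_state();print(s["tool_pos"],s["tcp_rot"],s["wrist_force"],s["torque"])
p,d,i=shot("wrist"); save("f",p,s=1.5)
print(pix(i,[.571,.1265,.13]))
```

```text
[0.57004312 0.02807727 0.30012694] [ 2.13382583e+00  2.30534210e+00 -6.44617844e-04] [ 0.66639109 -0.60385588 -2.27127089] [-0.04012852 -0.01341446  0.02163509]
[264.84820492  81.79228715]
```

View pics/f.png

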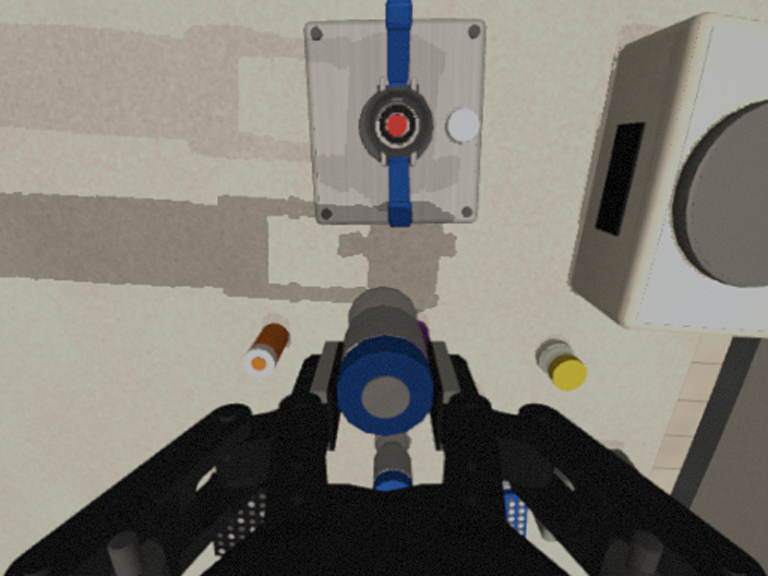

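The wrist view shows the coupler mouth at (397,125) with the red gasket inside, both blue arms along image up/down, the cap at (463,125), and the held adapter's top at (385,385).

Run:
```python
from h import *
p,d,i=load("wrist")
def med(u,v,r=2):
    u/=1.5;v/=1.5; a=d[round(v)-r:round(v)+r+1,round(u)-r:round(u)+r+1]; a=a[a>0]; m=np.median(a) if len(a) else 0; return world(i,u,v,d=m).round(4)
for n,u,v in [("gasket",397,125),("adtop",386,397),("adblue",386,360),("cap",463,125),("plateL",345,60),("plateR",460,190),("armtip_up",398,12),("armtip_dn",400,212)]: print(n,med(u,v))
X=np.array([[world(i,u,v,d=d[v,u]) for u in range(200,330)] for v in range(0,160)]).reshape(-1,3)
sel=(X[:,2]>.112)&(X[:,2]<.16)&(np.hypot(X[:,0]-.57,X[:,1]-.127)<.031)
print(np.histogram(X[sel][:,2],bins=np.arange(.112,.162,.003)))
hsv=cv2.cvtColor(p,cv2.COLOR_RGB2HSV)
m=cv2.inRange(hsv,(0,120,80),(8,255,255))|cv2.inRange(hsv,(172,120,80),(180,255,255));m[120:]=0;m[:,:240]=0;m[:,290:]=0
c,r,a=cv2.minAreaRect(cv2.findNonZero(m));print("red",np.array(c)*1.5,r)
for h in(.081,.099,.117): print(h,world(i,*c,z=h))
# plate yaw by corners z=.05
cs=[(305,24),(486,20),(479,222),(317,224)]
W=np.array([world(i,u/1.5,v/1.5,z=.05) for u,v in cs]);print(W.round(4),W.mean(0))
save("g",p,(235,50,295,115),9)
bm=cv2.inRange(hsv,(100,100,60),(128,255,255))
for lo,hi in((0,70),(100,160)):
    mm=bm.copy();mm[:lo]=0;mm[hi:]=0;mm[:,:240]=0;mm[:,290:]=0
    q=cv2.findNonZero(mm).reshape(-1,2);print("arm",q.min(0),q.max(0))
```

```text
gasket [0.5719 0.1272 0.09  ]
adtop [0.57   0.0288 0.3274]
adblue [0.569  0.0423 0.3267]
cap [0.629  0.1328 0.0726]
plateL [0.5227 0.18   0.0507]
plateR [0.6377 0.0759 0.0507]
armtip_up [0.5653 0.1931 0.1477]
armtip_dn [0.5778 0.0647 0.1491]
(array([ 19,  51, 138, 455, 453,  10,   0,   0,   0,   0,   0,   0,   0,
         0,   0,   0]), array([0.112, 0.115, 0.118, 0.121, 0.124, 0.127, 0.13 , 0.133, 0.136,
       0.139, 0.142, 0.145, 0.148, 0.151, 0.154, 0.157, 0.16 ]))
red [396.  124.5] (14.0, 12.0)
0.081 [0.57121667 0.12799173 0.081     ]
0.099 [0.5708375  0.12696034 0.099     ]
0.117 [0.57045834 0.12592896 0.117     ]
[[0.4866 0.2064 0.05  ]
 [0.6419 0.2217 0.05  ]
 [0.6605 0.0468 0.05  ]
 [0.5026 0.0325 0.05  ]] [0.57290107 0.12684056 0.05      ]
arm [257   0] [274  57]
arm [259 104] [273 150]
```

View pics/g.png

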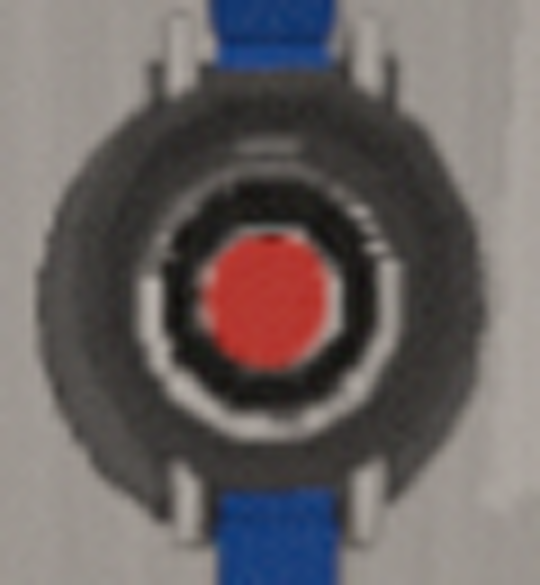

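Call:
{"method": "jog_arm", "body": {
  "motion": [
    {"dx":0.15,"dy":3,"dz":0,"turn":0},
    {"dx":0,"dy":3.5,"dz":0,"turn":0},
    {"dx":0,"dy":3.35,"dz":0,"turn":0},
    {"dx":0,"dy":0,"dz":-3,"turn":0},
    {"dx":0,"dy":0,"dz":-3,"turn":0},
    {"dx":0,"dy":0,"dz":-3,"turn":0},
    {"dx":0,"dy":0,"dz":-3,"turn":0},
    {"dx":0,"dy":0,"dz":0,"turn":0},
    {"dx":0,"dy":0,"dz":0,"turn":0},
    {"dx":0,"dy":0,"dz":0,"turn":0},
    {"dx":0,"dy":0,"dz":0,"turn":0}
  ]
}}

```text
time: 6.75
tool_pos: [0.5737, 0.1273, 0.1833]
tcp_rot: [2.132, 2.303, 0.006]
wrist_force: [0.0, 0.7, -0.7]
width: 0.374
```

Run:
```python
from h import *
p,d,i=shot("scene"); u,v=pix(i,[.571,.127,.15]); u,v=int(u),int(v); save("k",p,(u-40,v-45,u+40,v+30),8); print(u,v)
s=bot.read_state();print(s["tool_pos"],s["tcp_rot"],s["wrist_force"])
```

```text
274 165
[0.57367931 0.12741459 0.18338765] [2.13178279 2.30340419 0.00637295] [ 0.8760398   0.209773   -1.90186187]
```

View pics/k.png

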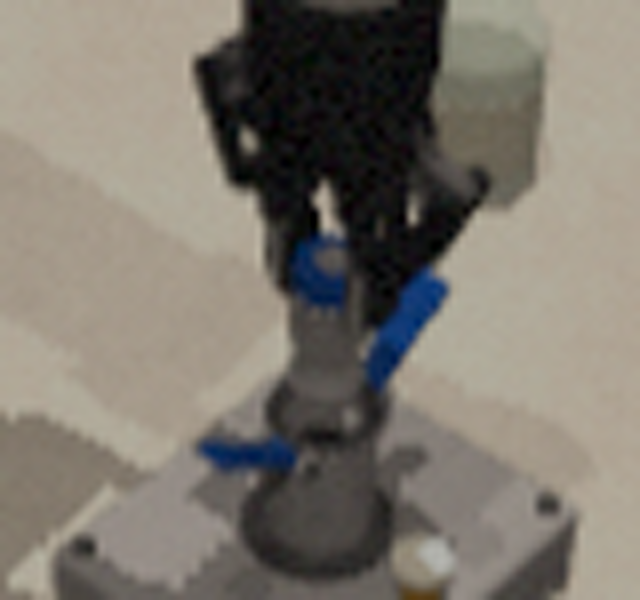

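The scene crop shows the adapter over the coupler mouth and both arms up. The arm is still settling, so I'll wait and then descend slowly.

Call:
{"method": "jog_arm", "body": {
  "motion": [
    {"dx":0,"dy":0,"dz":0,"turn":0},
    {"dx":0,"dy":0,"dz":0,"turn":0},
    {"dx":0,"dy":0,"dz":0,"turn":0},
    {"dx":0,"dy":0,"dz":0,"turn":0},
    {"dx":0,"dy":0,"dz":0,"turn":0},
    {"dx":0,"dy":0,"dz":0,"turn":0}
  ]
}}

```text
time: 7.3
tool_pos: [0.5715, 0.1275, 0.1803]
tcp_rot: [-2.133, -2.307, 0.0]
wrist_force: [0.3, 0.0, -1.1]
width: 0.375
```

Call:
{"method": "jog_arm", "body": {
  "motion": [
    {"dx":0,"dy":0,"dz":-0.3,"turn":0},
    {"dx":0,"dy":0,"dz":-0.3,"turn":0},
    {"dx":0,"dy":0,"dz":-0.3,"turn":0},
    {"dx":0,"dy":0,"dz":-0.3,"turn":0},
    {"dx":0,"dy":0,"dz":0,"turn":0},
    {"dx":0,"dy":0,"dz":0,"turn":0},
    {"dx":0,"dy":0,"dz":0,"turn":0},
    {"dx":0,"dy":0,"dz":0,"turn":0}
  ]
}}

```text
time: 7.97
tool_pos: [0.5717, 0.1275, 0.1685]
tcp_rot: [2.133, 2.306, 0.0]
wrist_force: [0.7, 0.2, -0.8]
width: 0.376
```

Call:
{"method": "jog_arm", "body": {
  "motion": [
    {"dx":0,"dy":-0.05,"dz":-0.2,"turn":0},
    {"dx":0,"dy":0,"dz":-0.2,"turn":0},
    {"dx":0,"dy":0,"dz":-0.2,"turn":0},
    {"dx":0,"dy":0,"dz":-0.2,"turn":0},
    {"dx":0,"dy":0,"dz":0,"turn":0},
    {"dx":0,"dy":0,"dz":0,"turn":0}
  ]
}}

```text
time: 8.47
tool_pos: [0.5717, 0.127, 0.1603]
tcp_rot: [2.133, 2.306, 0.0]
wrist_force: [1.5, 0.2, -1.7]
width: 0.376
```

Call:
{"method": "jog_arm", "body": {
  "motion": [
    {"dx":0,"dy":0,"dz":-0.2,"turn":0},
    {"dx":0,"dy":0,"dz":-0.2,"turn":0},
    {"dx":0,"dy":0,"dz":-0.2,"turn":0},
    {"dx":0,"dy":0,"dz":0,"turn":0},
    {"dx":0,"dy":0,"dz":0,"turn":0}
  ]
}}

```text
time: 8.88
tool_pos: [0.5721, 0.127, 0.1542]
tcp_rot: [2.133, 2.306, 0.002]
wrist_force: [3.1, -0.4, -3.9]
width: 0.372
```

Call:
{"method": "jog_arm", "body": {
  "motion": [
    {"dx":0.1,"dy":0,"dz":0,"turn":0},
    {"dx":0,"dy":0,"dz":-0.2,"turn":0},
    {"dx":0,"dy":0,"dz":-0.2,"turn":0},
    {"dx":0,"dy":0,"dz":-0.2,"turn":0},
    {"dx":0,"dy":0,"dz":0,"turn":0},
    {"dx":0,"dy":0,"dz":0,"turn":0}
  ]
}}

```text
time: 9.38
tool_pos: [0.5723, 0.1269, 0.1478]
tcp_rot: [-2.133, -2.306, 0.001]
wrist_force: [2.3, 1.2, -2.6]
width: 0.376
```

Call:
{"method": "jog_arm", "body": {
  "motion": [
    {"dx":0,"dy":0,"dz":-0.2,"turn":0},
    {"dx":0,"dy":0,"dz":-0.2,"turn":0},
    {"dx":0,"dy":0,"dz":-0.2,"turn":0},
    {"dx":0,"dy":0,"dz":0,"turn":0},
    {"dx":0,"dy":0,"dz":0,"turn":0},
    {"dx":0,"dy":0,"dz":0,"turn":0}
  ]
}}

```text
time: 9.88
tool_pos: [0.5723, 0.1269, 0.142]
tcp_rot: [-2.133, -2.306, 0.001]
wrist_force: [0.8, -0.2, -2.7]
width: 0.375
```

Call:
{"method": "jog_arm", "body": {
  "motion": [
    {"dx":0,"dy":0,"dz":-0.15,"turn":0},
    {"dx":0,"dy":0,"dz":-0.15,"turn":0},
    {"dx":0,"dy":0,"dz":0,"turn":0},
    {"dx":0,"dy":0,"dz":0,"turn":0}
  ]
}}

```text
time: 10.22
tool_pos: [0.5725, 0.127, 0.1405]
tcp_rot: [2.133, 2.306, 0.0]
wrist_force: [-2.0, -0.9, 5.9]
width: 0.376
```

Call:
{"method": "jog_arm", "body": {
  "motion": [
    {"dx":0,"dy":0,"dz":-0.15,"turn":0},
    {"dx":0,"dy":0,"dz":-0.15,"turn":0},
    {"dx":0,"dy":0,"dz":0,"turn":0},
    {"dx":0,"dy":0,"dz":0,"turn":0}
  ]
}}

```text
time: 10.55
tool_pos: [0.5725, 0.127, 0.1375]
tcp_rot: [2.133, 2.306, 0.0]
wrist_force: [-2.4, -0.1, 6.2]
width: 0.375
```

Call:
{"method": "jog_arm", "body": {
  "motion": [
    {"dx":0,"dy":0,"dz":-0.15,"turn":0},
    {"dx":0,"dy":0,"dz":-0.15,"turn":0},
    {"dx":0,"dy":0,"dz":0,"turn":0},
    {"dx":0,"dy":0,"dz":0,"turn":0}
  ]
}}

```text
time: 10.88
tool_pos: [0.5725, 0.127, 0.1345]
tcp_rot: [2.133, 2.306, 0.0]
wrist_force: [-2.3, -0.7, 6.4]
width: 0.371
```

Call:
{"method": "jog_arm", "body": {
  "motion": [
    {"dx":0,"dy":0,"dz":-0.15,"turn":0},
    {"dx":0,"dy":0,"dz":-0.1,"turn":0},
    {"dx":0,"dy":0,"dz":0,"turn":0},
    {"dx":0,"dy":0,"dz":0,"turn":0}
  ]
}}

```text
time: 11.22
tool_pos: [0.5726, 0.127, 0.1322]
tcp_rot: [2.133, 2.306, 0.0]
wrist_force: [-2.5, 1.1, 7.5]
width: 0.374
```

Call:
{"method": "jog_arm", "body": {
  "motion": [
    {"dx":0,"dy":0,"dz":-0.1,"turn":0},
    {"dx":0,"dy":0,"dz":-0.1,"turn":0},
    {"dx":0,"dy":0,"dz":0,"turn":0},
    {"dx":0,"dy":0,"dz":0,"turn":0}
  ]
}}

```text
time: 11.55
tool_pos: [0.5726, 0.127, 0.131]
tcp_rot: [2.133, 2.306, 0.0]
wrist_force: [-4.2, 0.3, 11.2]
width: 0.373
```

Call:
{"method": "jog_arm", "body": {
  "motion": [
    {"dx":0,"dy":0,"dz":-0.1,"turn":0},
    {"dx":0,"dy":0,"dz":-0.1,"turn":0},
    {"dx":0,"dy":0,"dz":0,"turn":0},
    {"dx":0,"dy":0,"dz":0,"turn":0},
    {"dx":0,"dy":0,"dz":0,"turn":0}
  ]
}}

```text
time: 11.97
tool_pos: [0.5727, 0.1271, 0.1299]
tcp_rot: [2.133, 2.306, 0.001]
wrist_force: [-6.7, -1.9, 14.6]
width: 0.373
```

Call:
{"method": "jog_arm", "body": {
  "motion": [
    {"dx":-0.1,"dy":0,"dz":-0.08,"turn":0},
    {"dx":0,"dy":0,"dz":0,"turn":0},
    {"dx":0,"dy":0,"dz":0,"turn":0},
    {"dx":0,"dy":0,"dz":0,"turn":0}
  ]
}}

```text
time: 12.3
tool_pos: [0.5726, 0.1271, 0.1298]
tcp_rot: [2.132, 2.305, 0.003]
wrist_force: [-4.8, -1.3, 16.6]
width: 0.373
```

Call:
{"method": "jog_arm", "body": {
  "motion": [
    {"dx":0,"dy":0,"dz":0.1,"turn":0},
    {"dx":0,"dy":0,"dz":0.1,"turn":0},
    {"dx":0,"dy":0,"dz":0,"turn":0},
    {"dx":0,"dy":0,"dz":0,"turn":0},
    {"dx":0,"dy":0,"dz":0,"turn":0},
    {"dx":0,"dy":0,"dz":0,"turn":0},
    {"dx":0,"dy":0,"dz":0,"turn":0}
  ],
  "fingers": 6
}}

```text
time: 12.88
tool_pos: [0.5712, 0.1269, 0.1275]
tcp_rot: [-2.133, -2.306, 0.001]
wrist_force: [-0.0, -0.6, 0.0]
width: 0.702
```

Call:
{"method": "jog_arm", "body": {
  "motion": [
    {"dx":0,"dy":0,"dz":2,"turn":0},
    {"dx":0,"dy":0,"dz":3,"turn":0},
    {"dx":0,"dy":0,"dz":3,"turn":0},
    {"dx":0,"dy":-2,"dz":3,"turn":0.1},
    {"dx":0,"dy":-2,"dz":2,"turn":0.1},
    {"dx":0,"dy":-2,"dz":2,"turn":0.1},
    {"dx":0,"dy":-2,"dz":1,"turn":-0.1},
    {"dx":0,"dy":-2,"dz":0,"turn":-0.1},
    {"dx":0,"dy":0,"dz":0,"turn":-0.1},
    {"dx":0,"dy":0,"dz":0,"turn":0},
    {"dx":0,"dy":0,"dz":0,"turn":0},
    {"dx":0,"dy":0,"dz":0,"turn":0}
  ]
}}

```text
time: 13.88
tool_pos: [0.5713, 0.0273, 0.2875]
tcp_rot: [-2.13, -2.309, 0.0]
wrist_force: [-0.1, 0.0, 0.5]
width: 0.704
```

Run:
```python
from h import *
s=bot.read_state();print(s["tool_pos"],s["tcp_rot"],s["wrist_force"],s["width"])
p,d,i=shot("wrist"); save("m",p,s=1.5)
u,v=pix(i,[.572,.127,.156]);print(u*1.5,v*1.5); u,v=round(u),round(v); print(d[v-3:v+4:3,u-6:u+7:3], world(i,u,v,d=d[v,u]))
```

```text
[0.57132667 0.02732265 0.28753235] [-2.12956061e+00 -2.30870507e+00  4.73220309e-04] [-0.09921009  0.03242547  0.47908057] 0.70362551583304
399.4431290770923 117.03768773947603
[[0.2509898  0.25110775 0.2497251  0.2509044  0.2518902 ]
 [0.25076956 0.25195166 0.25204688 0.25150865 0.2521465 ]
 [0.25332433 0.25285858 0.25259918 0.2541898  0.2524917 ]] [0.57163007 0.12674365 0.15940749]
```

View pics/m.png

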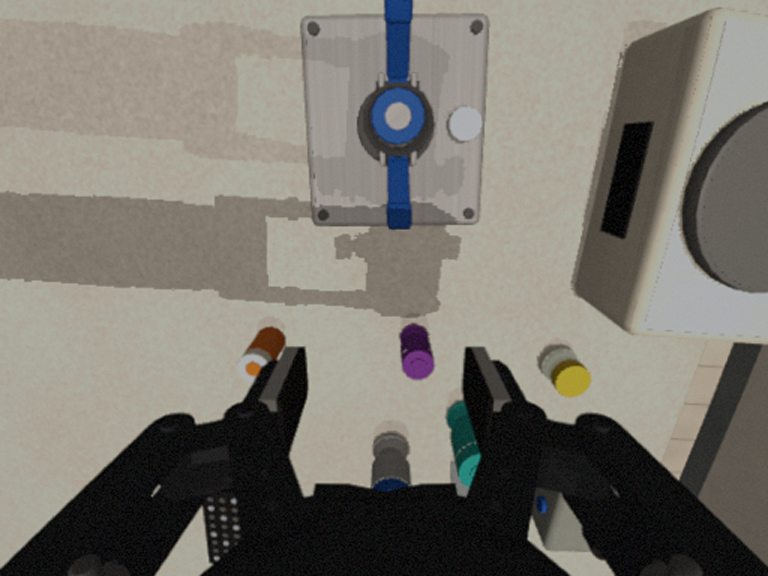

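The adapter stands centred in the coupler at (398,116) with its top at z≈0.159, which means it is home, and both arms are still up. Next I turn the jaws along tank y (target yaw ≈1.665), open fully and centre over the adapter.

Call:
{"method": "jog_arm", "body": {
  "motion": [
    {"dx":0,"dy":1,"dz":0,"turn":0.12},
    {"dx":0,"dy":1,"dz":0,"turn":0.12},
    {"dx":0,"dy":1,"dz":0,"turn":0.12},
    {"dx":0,"dy":1,"dz":0,"turn":0.12},
    {"dx":0,"dy":1,"dz":0,"turn":0.12},
    {"dx":0,"dy":1,"dz":0,"turn":0.12},
    {"dx":0,"dy":1,"dz":0,"turn":0.12},
    {"dx":0,"dy":1,"dz":0,"turn":0.12},
    {"dx":0,"dy":1,"dz":0,"turn":0.12},
    {"dx":0,"dy":0.95,"dz":0,"turn":0.12},
    {"dx":0,"dy":0,"dz":0,"turn":0.12},
    {"dx":0,"dy":0,"dz":0,"turn":0.12}
  ],
  "fingers": 8.54
}}

```text
time: 14.93
tool_pos: [0.5712, 0.1279, 0.2876]
tcp_rot: [-0.068, -3.14, -0.0]
wrist_force: [0.4, -0.6, 1.0]
width: 1.0
```

Call:
{"method": "jog_arm", "body": {
  "motion": [
    {"dx":0,"dy":0,"dz":-2,"turn":0.12},
    {"dx":0,"dy":0,"dz":-3,"turn":0.025},
    {"dx":0,"dy":0,"dz":-3,"turn":0},
    {"dx":0,"dy":0,"dz":-2,"turn":0},
    {"dx":0,"dy":0,"dz":0,"turn":0},
    {"dx":0,"dy":0,"dz":0,"turn":0},
    {"dx":0,"dy":0,"dz":0,"turn":0},
    {"dx":0,"dy":0,"dz":0,"turn":0},
    {"dx":0,"dy":0,"dz":0,"turn":0},
    {"dx":0,"dy":0,"dz":0,"turn":0}
  ]
}}

```text
time: 15.77
tool_pos: [0.5726, 0.1267, 0.1898]
tcp_rot: [-0.145, 3.135, 0.001]
wrist_force: [0.4, 0.1, 0.2]
width: 1.001
```

Run:
```python
from h import *
s=bot.read_state();r=s["tcp_rot"];print(s["tool_pos"],r,np.pi/2-2*np.arctan2(r[0],r[1])%np.pi,s["wrist_force"],s["width"])
p,d,i=shot("wrist"); save("n",p,s=1.5)
```

```text
[0.57261921 0.12666937 0.18982646] [-1.44928184e-01  3.13514529e+00  5.74994480e-04] -1.478408211213015 [0.426734   0.09929573 0.21713773] 1.0010593194215593
```

View pics/n.png

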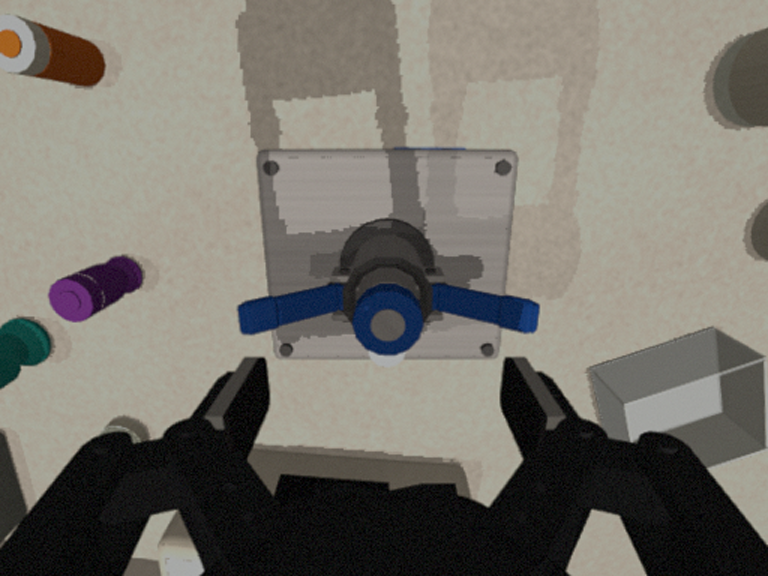

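The view shows the fingers symmetric about the adapter (pads at 268 and 502, adapter at 388) and level with the arms. Descending onto both arms.

Call:
{"method": "jog_arm", "body": {
  "motion": [
    {"dx":-0.1,"dy":0,"dz":-1,"turn":0},
    {"dx":0,"dy":0,"dz":-1,"turn":0},
    {"dx":0,"dy":0,"dz":-0.5,"turn":0},
    {"dx":0,"dy":0,"dz":-0.4,"turn":0},
    {"dx":0,"dy":0,"dz":0,"turn":0},
    {"dx":0,"dy":0,"dz":0,"turn":0},
    {"dx":0,"dy":0,"dz":0,"turn":0}
  ]
}}

```text
time: 16.4
tool_pos: [0.5707, 0.1265, 0.159]
tcp_rot: [-0.145, 3.138, 0.0]
wrist_force: [-0.4, -0.1, 0.7]
width: 1.001
```

Call:
{"method": "jog_arm", "body": {
  "motion": [
    {"dx":0,"dy":0,"dz":-0.25,"turn":0},
    {"dx":0,"dy":0,"dz":-0.25,"turn":0},
    {"dx":0,"dy":0,"dz":-0.25,"turn":0},
    {"dx":0,"dy":0,"dz":0,"turn":0},
    {"dx":0,"dy":0,"dz":0,"turn":0}
  ]
}}

```text
time: 16.82
tool_pos: [0.5703, 0.1264, 0.1512]
tcp_rot: [0.145, -3.138, 0.0]
wrist_force: [0.6, -0.2, -0.0]
width: 1.0
```

Call:
{"method": "jog_arm", "body": {
  "motion": [
    {"dx":0,"dy":0,"dz":-0.25,"turn":0},
    {"dx":0,"dy":0,"dz":-0.25,"turn":0},
    {"dx":0,"dy":0,"dz":-0.25,"turn":0},
    {"dx":0,"dy":0,"dz":0,"turn":0},
    {"dx":0,"dy":0,"dz":0,"turn":0}
  ]
}}

```text
time: 17.23
tool_pos: [0.5702, 0.1264, 0.1436]
tcp_rot: [0.145, -3.138, 0.0]
wrist_force: [-0.4, 0.1, -0.5]
width: 0.998
```

Call:
{"method": "jog_arm", "body": {
  "motion": [
    {"dx":0.1,"dy":0,"dz":-0.2,"turn":0},
    {"dx":0,"dy":0,"dz":-0.2,"turn":0},
    {"dx":0,"dy":0,"dz":-0.2,"turn":0},
    {"dx":0,"dy":0,"dz":0,"turn":0},
    {"dx":0,"dy":0,"dz":0,"turn":0}
  ]
}}

```text
time: 17.65
tool_pos: [0.5713, 0.1264, 0.1377]
tcp_rot: [0.145, -3.138, 0.0]
wrist_force: [0.1, -0.8, -0.8]
width: 0.997
```

Call:
{"method": "jog_arm", "body": {
  "motion": [
    {"dx":0,"dy":0,"dz":-0.2,"turn":0},
    {"dx":0,"dy":0,"dz":-0.2,"turn":0},
    {"dx":0,"dy":0,"dz":-0.2,"turn":0},
    {"dx":0,"dy":0,"dz":0,"turn":0},
    {"dx":0,"dy":0,"dz":0,"turn":0}
  ]
}}

```text
time: 18.07
tool_pos: [0.5713, 0.1264, 0.1317]
tcp_rot: [0.145, -3.138, 0.0]
wrist_force: [-0.7, -0.1, 0.5]
width: 1.0
```

Call:
{"method": "jog_arm", "body": {
  "motion": [
    {"dx":0,"dy":0,"dz":-0.2,"turn":0},
    {"dx":0,"dy":0,"dz":-0.2,"turn":0},
    {"dx":0,"dy":0,"dz":-0.2,"turn":0},
    {"dx":0,"dy":0,"dz":0,"turn":0},
    {"dx":0,"dy":0,"dz":0,"turn":0}
  ]
}}

```text
time: 18.48
tool_pos: [0.5713, 0.1264, 0.1256]
tcp_rot: [0.145, -3.138, 0.0]
wrist_force: [0.7, 0.4, 0.7]
width: 0.999
```

Call:
{"method": "jog_arm", "body": {
  "motion": [
    {"dx":0,"dy":0,"dz":-0.2,"turn":0},
    {"dx":0,"dy":0,"dz":-0.2,"turn":0},
    {"dx":0,"dy":0,"dz":0,"turn":0},
    {"dx":0,"dy":0,"dz":0,"turn":0}
  ]
}}

```text
time: 18.82
tool_pos: [0.572, 0.1265, 0.1224]
tcp_rot: [-0.145, 3.137, 0.0]
wrist_force: [-0.0, -0.4, 1.7]
width: 0.999
```

Run:
```python
from h import *
s=bot.read_state();print(s["tool_pos"],s["wrist_force"])
p,d,i=shot("wrist"); q=cv2.resize(p,None,fx=1.0,fy=1.0); save("o",p,s=1.5)
a,b=np.array([np.cos(.094),np.sin(.094)]),np.array([-np.sin(.094),np.cos(.094)])
hsv=cv2.cvtColor(p,cv2.COLOR_RGB2HSV); m=cv2.inRange(hsv,(100,100,40),(128,255,255))
vs,us=np.nonzero((m>0)&(d>0))
W=np.array([world(i,u,v,d=d[v,u]) for u,v in zip(us,vs)])
L=np.c_[(W[:,:2]-[.5717,.1268])@a,(W[:,:2]-[.5717,.1268])@b,W[:,2]]
for lo in range(-75,75,6):
    k=(L[:,1]*1e3>=lo)&(L[:,1]*1e3<lo+6)&(abs(L[:,0])<.014)
    if k.sum()>5: print(lo+3,k.sum(),np.percentile(L[k,2],[10,50,90]).round(3))
```

```text
[0.57201387 0.12651521 0.12237673] [-0.0122129  -0.39766015  1.66609231]
-72 206 [0.148 0.15  0.151]
-66 385 [0.146 0.148 0.15 ]
-60 194 [0.142 0.144 0.146]
-54 81 [0.137 0.14  0.156]
-48 24 [0.13  0.132 0.133]
-42 306 [0.129 0.131 0.133]
-36 299 [0.125 0.127 0.129]
-30 292 [0.12  0.123 0.125]
-24 105 [0.119 0.12  0.121]
-18 11 [0.143 0.158 0.159]
-12 531 [0.152 0.158 0.159]
-6 437 [0.158 0.158 0.159]
0 259 [0.158 0.158 0.159]
6 348 [0.158 0.158 0.159]
12 586 [0.157 0.158 0.159]
18 109 [0.152 0.158 0.159]
24 42 [0.119 0.121 0.124]
30 261 [0.119 0.121 0.124]
36 298 [0.123 0.126 0.128]
42 265 [0.128 0.13  0.131]
48 38 [0.13  0.131 0.133]
54 107 [0.135 0.138 0.147]
60 226 [0.14  0.143 0.145]
66 447 [0.145 0.147 0.15 ]
72 315 [0.148 0.15  0.151]
```

View pics/o.png

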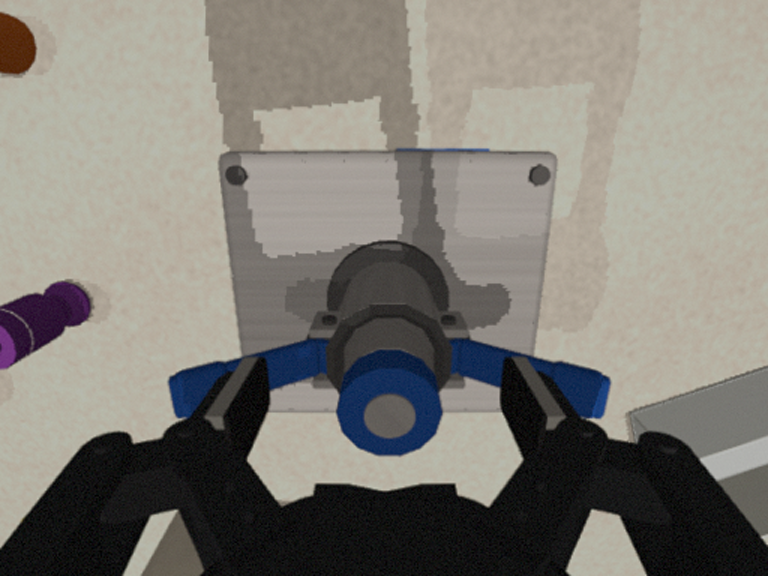

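The fingers are now touching both arms and the arms have begun to swing symmetrically. I'll press on slowly and watch the force.

Call:
{"method": "jog_arm", "body": {
  "motion": [
    {"dx":0,"dy":0,"dz":-0.15,"turn":0},
    {"dx":0,"dy":0,"dz":-0.15,"turn":0},
    {"dx":0,"dy":0,"dz":-0.15,"turn":0},
    {"dx":0,"dy":0,"dz":0,"turn":0}
  ]
}}

```text
time: 19.2
tool_pos: [0.5724, 0.1267, 0.1187]
tcp_rot: [-0.144, 3.136, 0.001]
wrist_force: [-0.4, 0.2, 7.0]
width: 1.004
```

Call:
{"method": "jog_arm", "body": {
  "motion": [
    {"dx":0,"dy":0,"dz":-0.15,"turn":0},
    {"dx":0,"dy":0,"dz":-0.15,"turn":0},
    {"dx":0,"dy":0,"dz":-0.15,"turn":0},
    {"dx":0,"dy":0,"dz":0,"turn":0}
  ]
}}

```text
time: 19.53
tool_pos: [0.5729, 0.1268, 0.1147]
tcp_rot: [-0.144, 3.135, 0.001]
wrist_force: [-0.2, -0.2, 7.0]
width: 1.001
```

Call:
{"method": "jog_arm", "body": {
  "motion": [
    {"dx":0,"dy":0,"dz":-0.15,"turn":0},
    {"dx":0,"dy":0,"dz":-0.15,"turn":0},
    {"dx":0,"dy":0,"dz":-0.15,"turn":0},
    {"dx":0,"dy":0,"dz":0,"turn":0}
  ]
}}

```text
time: 19.87
tool_pos: [0.5732, 0.1268, 0.1104]
tcp_rot: [-0.144, 3.134, 0.001]
wrist_force: [-0.2, 0.2, 8.1]
width: 1.003
```

Call:
{"method": "jog_arm", "body": {
  "motion": [
    {"dx":0,"dy":0,"dz":-0.15,"turn":0},
    {"dx":0,"dy":0,"dz":-0.15,"turn":0},
    {"dx":0,"dy":0,"dz":-0.15,"turn":0},
    {"dx":0,"dy":0,"dz":0,"turn":0}
  ]
}}

```text
time: 20.2
tool_pos: [0.5734, 0.1269, 0.106]
tcp_rot: [-0.144, 3.134, 0.001]
wrist_force: [-0.2, 0.8, 9.0]
width: 1.0
```

Call:
{"method": "jog_arm", "body": {
  "motion": [
    {"dx":0,"dy":0,"dz":-0.15,"turn":0},
    {"dx":0,"dy":0,"dz":-0.15,"turn":0},
    {"dx":0,"dy":0,"dz":0,"turn":0},
    {"dx":0,"dy":0,"dz":0,"turn":0}
  ]
}}

```text
time: 20.53
tool_pos: [0.5734, 0.1271, 0.1032]
tcp_rot: [-0.144, 3.134, 0.002]
wrist_force: [-0.3, 0.7, 9.8]
width: 0.999
```

Call:
{"method": "jog_arm", "body": {
  "motion": [
    {"dx":0,"dy":0,"dz":-0.15,"turn":0},
    {"dx":0,"dy":0,"dz":-0.1,"turn":0},
    {"dx":0,"dy":0,"dz":0,"turn":0},
    {"dx":0,"dy":0,"dz":0,"turn":0}
  ]
}}

```text
time: 20.87
tool_pos: [0.5734, 0.1271, 0.1008]
tcp_rot: [-0.144, 3.134, 0.002]
wrist_force: [-0.8, 0.4, 9.3]
width: 1.001
```

Call:
{"method": "jog_arm", "body": {
  "motion": [
    {"dx":-0.1,"dy":0,"dz":-0.15,"turn":0},
    {"dx":0,"dy":0,"dz":-0.1,"turn":0},
    {"dx":0,"dy":0,"dz":0,"turn":0},
    {"dx":0,"dy":0,"dz":0,"turn":0}
  ]
}}

```text
time: 21.2
tool_pos: [0.5734, 0.1271, 0.0987]
tcp_rot: [-0.144, 3.132, 0.002]
wrist_force: [2.0, 0.8, 9.4]
width: 1.002
```

Call:
{"method": "jog_arm", "body": {
  "motion": [
    {"dx":0,"dy":0,"dz":-0.1,"turn":0},
    {"dx":0,"dy":0,"dz":-0.1,"turn":0},
    {"dx":0,"dy":0,"dz":0,"turn":0},
    {"dx":0,"dy":0,"dz":0,"turn":0}
  ]
}}

```text
time: 21.53
tool_pos: [0.5734, 0.1271, 0.0968]
tcp_rot: [-0.144, 3.132, 0.002]
wrist_force: [1.4, 0.1, 10.4]
width: 0.999
```

Call:
{"method": "jog_arm", "body": {
  "motion": [
    {"dx":0,"dy":0,"dz":-0.1,"turn":0},
    {"dx":0,"dy":0,"dz":-0.1,"turn":0},
    {"dx":0,"dy":0,"dz":0,"turn":0},
    {"dx":0,"dy":0,"dz":0,"turn":0}
  ]
}}

```text
time: 21.87
tool_pos: [0.5734, 0.127, 0.0952]
tcp_rot: [-0.144, 3.132, 0.002]
wrist_force: [-0.3, 0.8, 12.8]
width: 0.999
```

Call:
{"method": "jog_arm", "body": {
  "motion": [
    {"dx":0,"dy":0,"dz":-0.1,"turn":0},
    {"dx":0,"dy":0,"dz":-0.1,"turn":0},
    {"dx":0,"dy":0,"dz":0,"turn":0},
    {"dx":0,"dy":0,"dz":0,"turn":0}
  ]
}}

```text
time: 22.2
tool_pos: [0.5735, 0.1273, 0.0938]
tcp_rot: [-0.144, 3.132, 0.002]
wrist_force: [-0.8, 0.5, 15.7]
width: 0.999
```

Call:
{"method": "jog_arm", "body": {
  "motion": [
    {"dx":0,"dy":0,"dz":-0.1,"turn":0},
    {"dx":0,"dy":0,"dz":-0.1,"turn":0},
    {"dx":0,"dy":0,"dz":0,"turn":0},
    {"dx":0,"dy":0,"dz":0,"turn":0}
  ]
}}

```text
time: 22.53
tool_pos: [0.5737, 0.1273, 0.0924]
tcp_rot: [-0.144, 3.131, 0.002]
wrist_force: [-0.9, 1.0, 18.2]
width: 1.005
```

Call:
{"method": "jog_arm", "body": {
  "motion": [
    {"dx":0,"dy":0,"dz":-0.1,"turn":0},
    {"dx":0,"dy":0,"dz":-0.1,"turn":0},
    {"dx":0,"dy":0,"dz":0,"turn":0},
    {"dx":0,"dy":0,"dz":0,"turn":0}
  ]
}}

```text
time: 22.87
tool_pos: [0.574, 0.1275, 0.0912]
tcp_rot: [-0.144, 3.131, 0.003]
wrist_force: [-3.6, -0.1, 22.7]
width: 0.997
```

Call:
{"method": "jog_arm", "body": {
  "motion": [
    {"dx":0,"dy":0,"dz":-0.1,"turn":0},
    {"dx":0,"dy":0,"dz":0,"turn":0},
    {"dx":0,"dy":0,"dz":0,"turn":0},
    {"dx":0,"dy":0,"dz":0,"turn":0}
  ]
}}

```text
time: 23.2
tool_pos: [0.574, 0.1275, 0.091]
tcp_rot: [-0.144, 3.131, 0.003]
wrist_force: [-5.3, -0.3, 25.8]
width: 0.997
```

Call:
{"method": "jog_arm", "body": {
  "motion": [
    {"dx":0,"dy":0,"dz":-0.1,"turn":0},
    {"dx":0,"dy":0,"dz":0,"turn":0},
    {"dx":0,"dy":0,"dz":0,"turn":0},
    {"dx":0,"dy":0,"dz":0,"turn":0}
  ]
}}

```text
time: 23.53
tool_pos: [0.5741, 0.1278, 0.0906]
tcp_rot: [-0.143, 3.131, 0.004]
wrist_force: [-6.3, -0.1, 28.7]
width: 0.997
```

```bash
cat > arms.py <<'E'
from h import *
s=bot.read_state();print(s["tool_pos"],s["wrist_force"])
p,d,i=shot("wrist")
a,b=np.array([np.cos(.094),np.sin(.094)]),np.array([-np.sin(.094),np.cos(.094)])
hsv=cv2.cvtColor(p,cv2.COLOR_RGB2HSV); m=cv2.inRange(hsv,(100,100,40),(128,255,255))
vs,us=np.nonzero((m>0)&(d>0))
W=np.array([world(i,u,v,d=d[v,u]) for u,v in zip(us,vs)])
L=np.c_[(W[:,:2]-[.5717,.1268])@a,(W[:,:2]-[.5717,.1268])@b,W[:,2]]
for lo in range(-87,87,6):
    k=(L[:,1]*1e3>=lo)&(L[:,1]*1e3<lo+6)&(abs(L[:,0])<.014)
    if k.sum()>5: print(lo+3,k.sum(),np.percentile(L[k,2],[10,50,90]).round(4))
E
python3 arms.py
```

```text
[0.57413321 0.12781219 0.09060987] [-6.25482054 -0.05548311 28.6501263 ]
-72 76 [0.084  0.0864 0.0874]
-66 200 [0.086  0.0889 0.091 ]
-60 208 [0.0893 0.0928 0.0938]
-54 116 [0.0928 0.0957 0.0987]
-48 79 [0.096  0.0992 0.1015]
-42 170 [0.1017 0.1057 0.1072]
-36 257 [0.1067 0.109  0.1111]
-30 151 [0.1119 0.1131 0.119 ]
-24 142 [0.1189 0.12   0.121 ]
-12 510 [0.1486 0.1568 0.158 ]
-6 405 [0.1566 0.1574 0.158 ]
0 227 [0.1567 0.1573 0.158 ]
6 270 [0.1566 0.1572 0.1579]
12 559 [0.1513 0.157  0.1578]
18 170 [0.1476 0.1567 0.1574]
24 48 [0.1186 0.1205 0.1211]
30 191 [0.1127 0.1188 0.1204]
36 218 [0.1078 0.11   0.1122]
42 202 [0.1031 0.1065 0.1082]
48 76 [0.0974 0.1006 0.1029]
54 107 [0.094  0.0968 0.0996]
60 202 [0.0903 0.0933 0.0953]
66 201 [0.0872 0.0903 0.0924]
72 122 [0.0836 0.0865 0.0881]
```

Both arms measure about 33–34° below level (about 1.37 rad), and force now rises with almost no travel, so they are on their stops. I'll press slightly more, then lift off.

Call:
{"method": "jog_arm", "body": {
  "motion": [
    {"dx":0,"dy":0,"dz":-0.1,"turn":0},
    {"dx":0,"dy":0,"dz":0,"turn":0},
    {"dx":0,"dy":0,"dz":0,"turn":0}
  ]
}}

```text
time: 23.83
tool_pos: [0.5742, 0.1278, 0.0905]
tcp_rot: [-0.143, 3.131, 0.004]
wrist_force: [-9.8, 0.3, 34.5]
width: 0.999
```

Call:
{"method": "jog_arm", "body": {
  "motion": [
    {"dx":0,"dy":0,"dz":0.5,"turn":0},
    {"dx":0,"dy":0,"dz":0.5,"turn":0},
    {"dx":0,"dy":0,"dz":1,"turn":0},
    {"dx":0,"dy":0,"dz":2,"turn":0},
    {"dx":0,"dy":0,"dz":3,"turn":0},
    {"dx":0,"dy":0,"dz":3,"turn":0},
    {"dx":0,"dy":0,"dz":2,"turn":0},
    {"dx":0,"dy":0,"dz":0,"turn":0},
    {"dx":0,"dy":0,"dz":0,"turn":0},
    {"dx":0,"dy":0,"dz":0,"turn":0},
    {"dx":0,"dy":0,"dz":0,"turn":0}
  ]
}}

```text
time: 24.75
tool_pos: [0.569, 0.1261, 0.2007]
tcp_rot: [0.145, -3.134, 0.001]
wrist_force: [-0.8, -0.2, -0.1]
width: 1.0
```

```bash
python3 arms.py; python3 -c "
from h import *
p,d,i=load('wrist'); save('q',p,s=1.5)"
```

```text
[0.56899238 0.1261384  0.20067169] [-0.81229912 -0.21288955 -0.09796476]
-72 46 [0.0832 0.0859 0.0874]
-66 85 [0.0871 0.0892 0.0909]
-60 98 [0.0913 0.0929 0.0941]
-54 81 [0.0948 0.0964 0.0984]
-48 89 [0.099  0.1006 0.1026]
-42 85 [0.1031 0.105  0.1063]
-36 96 [0.1072 0.109  0.1108]
-30 85 [0.1117 0.113  0.1182]
-24 59 [0.1186 0.12   0.1217]
-18 7 [0.1218 0.1246 0.1381]
-12 197 [0.1521 0.1571 0.158 ]
-6 202 [0.1566 0.1574 0.1581]
0 111 [0.1565 0.1573 0.1582]
6 132 [0.1565 0.1573 0.158 ]
12 238 [0.1563 0.1571 0.1579]
18 68 [0.1556 0.1569 0.1577]
24 20 [0.1197 0.1208 0.1235]
30 91 [0.1126 0.1187 0.1204]
36 94 [0.1089 0.1105 0.1125]
42 86 [0.1049 0.1065 0.1086]
48 85 [0.1005 0.1023 0.1044]
54 83 [0.0962 0.0984 0.1   ]
60 87 [0.0923 0.0938 0.0955]
66 83 [0.0887 0.091  0.0925]
72 65 [0.0841 0.0867 0.088 ]
```

View pics/q.png

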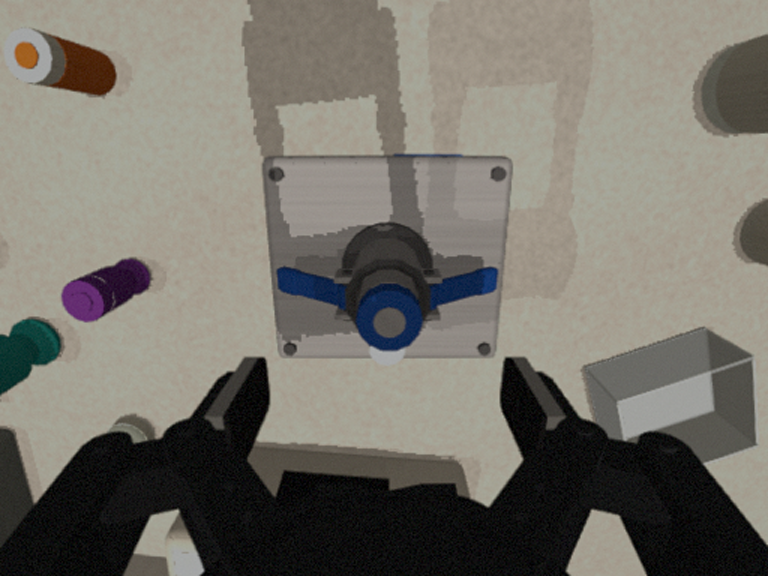

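Both arms stayed down, symmetric at (305,283) and (470,287). The adapter is upright at (388,322) and the gripper is clear. Handing in.

```bash
python3 -c "
from workcell import bot
print(bot.finish_job(), bot.read_state()['wrist_force'])"
```

```text
the job is handed in; nothing more can be done
the job is handed in; nothing more can be done
```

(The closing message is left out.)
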